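Match three picture frames to their backing boards

ROBOT

A 6-joint arm with a two-finger parallel gripper is mounted at the origin on the work surface. World frame = base frame: x ahead of the robot, y to its left, z up, the work surface at z = 0. Lengths are in mm, angles in rad, forces in N, time in s.
With the tool pointing down it reaches from about 400 to 925 mm from the base axis. Payload 3.4 kg.
Tool frame: the origin (TCP) lies at the very end of the fingers, on their centre line; the grasp point (between the pads) lies 19 mm behind it; z points along the fingers, y is the line along which they close (so a half turn about z gives the same grasp; the last joint's range is limited). The gripper opens to 85 mm and grips with 20 to 120 N. Pads are 22 mm wide; open, the fingers measure 114 mm over their backs; the gripper's body (76 mm by 85 mm) begins 54 mm behind the grasp point. The pads swing forward as they close: fully open they stand 13 mm farther back than shut.
Start: joints at [-1.304, 0.307, 1.506, -0, 1.328, -0.073], TCP at [191.623, -542.136, 231.305] pointing down, gripper open.
Joint ranges: [-3.12, 3.12], [-1.05, 2.28], [0.14, 2.33], [-1.42, 4.57], [0.1, 2.73], [-2.68, 2.68]. Speed limits (rad/s): [2.57, 2.57, 3.14, 3.14, 3.14, 3.14].

INTERFACE

Orientations are given as a unit quaternion [w, x, y, z].
In Python, from workcell import sensors, imaging, ctrl gives the robot as it stands.
- The arm moves only by the shell command python3 -m jog 'ROWS' [FORCE]. ROWS is JSON, one flat list of numbers, 7 for each row, row after row: the turn, a rotation vector about the tool's x, y, z in rad, then the shift along the tool's x, y, z in cm, then the opening, from -1 (shut) to 1 (fully open). In form: [wx, wy, wz, tx, ty, tz, gripper, wx, wy, wz, tx, ty, tz, gripper, ...]. A call has 1 to 20 rows; each row shifts and turns the commanded pose from where the row before left it, along the tool's axes as they then stand; what a row does not reach is not made up. A row lasts 1/10 s, in which the tool goes at most 50 mm and 8.59 degrees, less where a joint would pass 70% of its speed; a pose out of reach is approached as far as the arm can. A call with a gripper value outside its range is refused whole. The fingers move at their own pace and stop on an object; FORCE is the grip in N (left out, the last holds). Time passes only in rows, so rows that do not move let the fingers close. It gives the time, the measured TCP pose, the force, the opening and the grip force at its end, in the units of the state.
- sensors.get_obs(): the state, without advancing time (a new reading comes with each control period).
- imaging.grab_frame(name): name is "scene" or "side" or "wrist"; returns the picture (400x640x3 uint8, red, green, blue); there is no depth.
- imaging.get_calibration(name): a dict with "fx", "fy", "cx", "cy" (pixels), "rvec" (rotation vector, rad) and "tvec" (3), from world to camera coordinates, as OpenCV has them. Camera axes: x right, y down, z forward; pixel columns grow to the right and rows downward; lengths in mm; the calibration is good to about 2 mm. A picture is of the moment at which its call begins: read the wrist's pose just before it. get_calibration takes no time and is no camera call; for the wrist camera it gives the pose at the moment of the call.
- ctrl.sign_off(): hands the job in; it is judged then, once.
The state is a dict: "t": time; "qpos": joint angles; "dq": joint speeds; "joint_torque": joint torques, N m; "eef_pos": TCP position; "tcp_rot": TCP orientation; "ft_force": force on the tool from outside, world axes, zero at the start; "moment": the same for the moment, N m; "width": finger opening in mm; "grip_force": force on a finger pad.
Only numpy, scipy, OpenCV 4.12 (cv2) and the standard library are available. Lean on these libraries where they do the work, as an engineer would, in place of code of your own. Each camera call takes 0.05 s, during which the arm holds its last target. There are 200 camera calls.

TASK

Each of the three oak frames lies on a white backing board cut for another: move the square frame to the square board, the oblong frame to the oblong board and the round frame to the round board, each lying flat, centred and lined up with its board so that an even white border shows all round. Park one frame near the middle of the empty cork mat on the way and let go of it there; in the end the mat is free again. Set the frames down gently without dropping them, never let two frames touch, and leave the tape roll, the nail tin and the glue bottle where they stand.

Things in the scene. Friction and masses are not known exactly. Their poses are not given: they have to be found in the camera images.
- square_frame: plain oak picture frame lying flat, rails 16 mm wide and 28 mm high, open in the middle (one sees and reaches through to the board), about 0.07 to 0.17 kg; origin at the centre of its underside in the middle of the opening, z up; best pinched across one rail from above, one finger inside the opening; square, 100 by 100 mm outside, opening 68 by 68 mm; x and y across its sides
- oblong_frame: plain oak picture frame lying flat, rails 16 mm wide and 28 mm high, open in the middle (one sees and reaches through to the board), about 0.07 to 0.17 kg; origin at the centre of its underside in the middle of the opening, z up; best pinched across one rail from above, one finger inside the opening; oblong, 128 mm along its x and 92 mm along its y outside, opening 96 by 60 mm
- round_frame: plain oak picture frame lying flat, rails 16 mm wide and 28 mm high, open in the middle (one sees and reaches through to the board), about 0.07 to 0.17 kg; origin at the centre of its underside in the middle of the opening, z up; best pinched across one rail from above, one finger inside the opening; a circular ring, outside diameter 112 mm, opening diameter 80 mm
- square_board: fixed flat white card backing board, 4 mm thick, lying on the grey felt bench; origin at the centre of its underside (bench level), z up; at the start a wrong frame lies on it; square, 120 by 120 mm, x and y across its sides; the square frame belongs here with 10 mm border
- oblong_board: fixed flat white card backing board, 4 mm thick, lying on the grey felt bench; origin at the centre of its underside (bench level), z up; at the start a wrong frame lies on it; oblong, 148 mm along its x and 112 mm along its y; the oblong frame belongs here, long side along long side, with 10 mm border
- round_board: fixed flat white card backing board, 4 mm thick, lying on the grey felt bench; origin at the centre of its underside (bench level), z up; at the start a wrong frame lies on it; circular, diameter 132 mm; the round frame belongs here, any way round, with 10 mm border
- cork_mat: fixed empty square brown cork mat, 140 by 140 mm, 4 mm thick, flat on the bench: the free place for parking; origin at the centre of its underside, z up
- tape_roll: bystander: loose roll of yellow tape lying flat, 70 mm diameter, 25 mm high, with a 38 mm hole; origin at the centre of its underside
- nail_tin: bystander: loose closed round steel tin with a dark lid, 63 mm diameter, 42 mm high; origin at the centre of its underside
- glue_bottle: bystander: loose white standing bottle with a grey cap, 56 mm diameter, 150 mm high; origin at the centre of its underside
There are look-alikes about, which are no part of the job. There is more than one size of the cork_mat; the job needs the largest. Leave any yellow look-alike of the round_frame alone.

How it is judged (in metres and radians):
On the way:
1. one frame is parked on the cork mat: lying on it, its centre within 30 mm of the mat's, at rest and let go (((horizontal distance between square_frame and cork_mat below 0.03 m and z of square_frame in the frame of cork_mat below 0.008 m and linear speed of square_frame below 0.02 m/s and contact force between the fingers and square_frame below 0.05 N) or (horizontal distance between oblong_frame and cork_mat below 0.03 m and z of oblong_frame in the frame of cork_mat below 0.008 m and linear speed of oblong_frame below 0.02 m/s and contact force between the fingers and oblong_frame below 0.05 N) or (horizontal distance between round_frame and cork_mat below 0.03 m and z of round_frame in the frame of cork_mat below 0.008 m and linear speed of round_frame below 0.02 m/s and contact force between the fingers and round_frame below 0.05 N))), for 0.2 s.
At the end, for the whole second after the job is handed in: Every frame lies flat on the board of its own shape, its centre within 10 mm of the board's, the square and the oblong frame lined up with their boards within 0.15 rad (about 8 degrees; the square one by any quarter turn, the oblong one by any half turn), all released and at rest (horizontal distance between square_frame and square_board below 0.01 m and z of square_frame in the frame of square_board below 0.007 m and angle between each of square_frame, oblong_frame, round_frame's own z axis and vertical below 0.05 rad and horizontal distance between oblong_frame and oblong_board below 0.01 m and z of oblong_frame in the frame of oblong_board below 0.007 m and horizontal distance between round_frame and round_board below 0.01 m and z of round_frame in the frame of round_board below 0.007 m and (angle between the x axis of square_frame and the x axis of square_board, either way round below 0.15 rad or angle between the x axis of square_frame and the y axis of square_board, either way round below 0.15 rad) and angle between the x axis of oblong_frame and the x axis of oblong_board, either way round below 0.15 rad and linear speed of each of square_frame, oblong_frame, round_frame below 0.02 m/s and angular speed of each of square_frame, oblong_frame, round_frame below 0.15 rad/s and contact force between the fingers and square_frame below 0.05 N and contact force between the fingers and oblong_frame below 0.05 N and contact force between the fingers and round_frame below 0.05 N); the robot touches nothing.
It fails at once if two frames touch (contact force between square_frame and oblong_frame above 0.5 N or contact force between any of square_frame, oblong_frame and round_frame above 0.5 N).
It fails at once if a frame is dropped (falls freely by about 2 cm or more) ((linear speed of square_frame above 0.6 m/s and contact force between the fingers and square_frame below 0.05 N) or (linear speed of oblong_frame above 0.6 m/s and contact force between the fingers and oblong_frame below 0.05 N) or (linear speed of round_frame above 0.6 m/s and contact force between the fingers and round_frame below 0.05 N)).
It fails at once if the tape roll is shifted by more than 25 mm or tipped over (distance of tape_roll from where it was at the start of the episode above 0.025 m or angle between tape_roll's own z axis and vertical above 0.5 rad).
It fails at once if the nail tin is shifted by more than 25 mm or tipped over (distance of nail_tin from where it was at the start of the episode above 0.025 m or angle between nail_tin's own z axis and vertical above 0.5 rad).
It fails at once if the glue bottle is shifted by more than 25 mm or tipped over (distance of glue_bottle from where it was at the start of the episode above 0.025 m or angle between glue_bottle's own z axis and vertical above 0.5 rad).
It also fails if it takes over 106 s, if anything falls off the work surface, if the arm or the gripper's body presses on something with over 40 N, if the wrist force passes 120 N, or if a joint passes its speed limit or range.

## Working session

There is one attempt and no reset: what is moved stays moved. The work goes in short steps, Python scripts to look and compute and a shell command to move; the robot and the scene stay as the last step left them, time stands still between calls to the robot, and variables do not carry over. Pictures are saved under pics/ and viewed, at most 18 in all, crops included, and the job is handed in when it is done.

```bash
mkdir -p pics; ls; python3 - <<'E'
from workcell import sensors, imaging
import cv2, numpy as np
for n in ("scene","side","wrist"):
    c=imaging.get_calibration(n)
    im=imaging.grab_frame(n); cv2.imwrite(f"pics/{n}0.png",im[:,:,::-1])
    R=cv2.Rodrigues(np.array(c["rvec"]))[0]; print(n,c["fx"],c["cx"],c["cy"],"pos",(-R.T@np.array(c["tvec"])).round(0))
print(sensors.get_obs())
E
```

```text
pics
scene 457.61931414292826 316.7526942638034 196.6874226253688 pos [1252.  -92.  922.]
side 494.226059661074 312.9264603942828 202.31717689001198 pos [  876. -1150.  1192.]
wrist 338.3078101233534 316.6626749740318 201.06179248454038 pos [ 253. -520.  372.]
{'t': 0.15, 'qpos': array([-1.30451162e+00,  3.07386995e-01,  1.50736845e+00, -2.54336441e-06,
        1.32840974e+00, -7.34854284e-02]), 'dq': array([-0.00039144, -0.00085373, -0.00413498,  0.00014874, -0.00079576,
        0.00061455]), 'joint_torque': array([ 1.33851670e-03, -4.57976532e+01, -2.52218896e+01, -2.38156758e-05,
        8.48750467e-03, -1.42349722e-05]), 'eef_pos': array([ 191.47362334, -541.61764763,  230.60260995]), 'tcp_rot': array([-7.82496722e-04,  9.85603848e-01,  1.69069322e-01, -7.69069608e-05]), 'ft_force': array([-0.44709369,  1.34894588,  0.08964148]), 'moment': array([-0.02796786, -0.01302738, -0.0023606 ]), 'grip_force': 0.0, 'width': 85.43638462920838}
```

View pics/scene0.png

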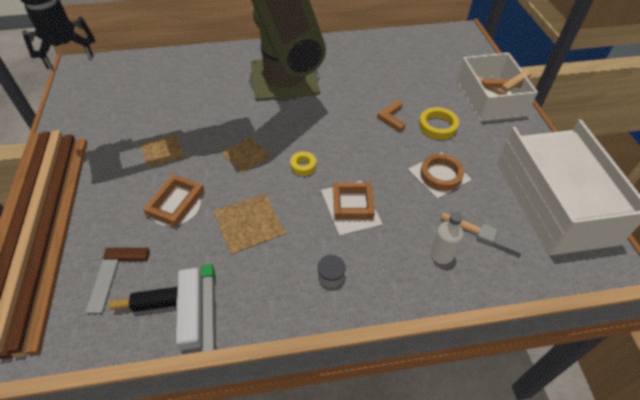

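View pics/side0.png

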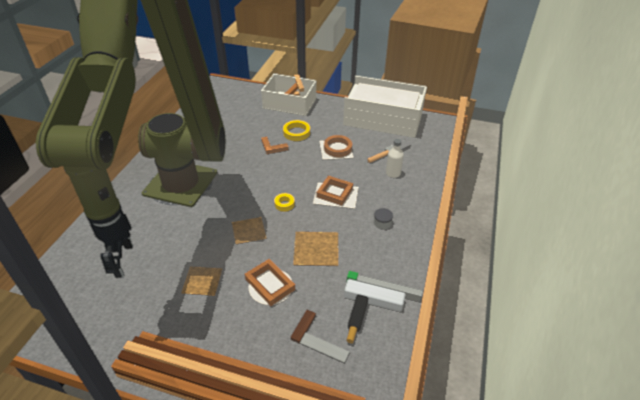

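Candidates, scene pixels:
- Oak frames: (174,200) oblong on the round board, (353,201) squarish, (442,172) ring.
- Yellow rings: (439,123) is the look-alike of the round frame, (303,163) is probably the tape roll.
- Cork mats: (249,222) is the largest, (246,153) and (160,150) are smaller.
- Bystanders: tin (331,271), bottle (447,240).

Next I'll measure roughly.

```bash
cat > h.py <<'E'
import cv2, numpy as np
from workcell import sensors, imaging
def unproj(c,px,z):
    R=cv2.Rodrigues(np.array(c["rvec"],float))[0]; t=np.array(c["tvec"],float).ravel()
    K=np.array([[c["fx"],0,c["cx"]],[0,c["fy"],c["cy"]],[0,0,1.]])
    px=np.asarray(px,float).reshape(-1,2)
    d=(R.T@np.linalg.inv(K)@np.c_[px,np.ones(len(px))].T).T; o=-R.T@t
    return (o+d*((z-o[2])/d[:,2])[:,None])[:,:2]
def proj(c,P):
    K=np.array([[c["fx"],0,c["cx"]],[0,c["fy"],c["cy"]],[0,0,1.]])
    return cv2.projectPoints(np.asarray(P,float).reshape(-1,3),np.array(c["rvec"],float),np.array(c["tvec"],float),K,None)[0].reshape(-1,2)
def masks(im):
    h=cv2.cvtColor(im,cv2.COLOR_RGB2HSV).astype(int); H,S,V=h[...,0],h[...,1],h[...,2]
    u=lambda m:(m*255).astype(np.uint8)
    return dict(oak=u((H<15)&(S>115)&(V>60)),white=u((S<50)&(V>165)),yellow=u((H>20)&(H<32)&(S>150)&(V>90)),cork=u((H>=10)&(H<22)&(S>70)&(S<190)&(V>60)))
def blobs(m,lo=40):
    cs,_=cv2.findContours(m,cv2.RETR_EXTERNAL,cv2.CHAIN_APPROX_NONE)
    return [c for c in cs if cv2.contourArea(c)>lo]
E
python3 - <<'E'
from h import *
for n,c0 in (("scene",1),("side",1)):
    im=cv2.imread(f"pics/{n}0.png")[:,:,::-1]; c=imaging.get_calibration(n); M=masks(np.ascontiguousarray(im))
    h=cv2.cvtColor(np.ascontiguousarray(im),cv2.COLOR_RGB2HSV)
    if n=="scene": print("hsv",{p:h[p[1],p[0]].tolist() for p in [(159,190),(340,201),(249,222),(246,153),(425,178),(303,155),(385,225)]})
    for k,z in (("oak",32),("white",4),("yellow",25),("cork",4)):
        for b in blobs(M[k],60):
            w=unproj(c,b,z).astype(np.float32); r=cv2.minAreaRect(w)
            if max(r[1])<260: print(n,k,b.reshape(-1,2).mean(0).round(),"ctr",np.round(r[0]),"size",np.round(r[1]),"ang",round(r[2]))
E
```

```text
hsv {(159, 190): [13, 115, 148], (340, 201): [13, 60, 148], (249, 222): [17, 120, 140], (246, 153): [16, 129, 89], (425, 178): [12, 151, 83], (303, 155): [25, 191, 179], (385, 225): [13, 14, 125]}
scene oak [126. 253.] ctr [ 633. -432.] size [97. 29.] ang 77
scene oak [635. 242.] ctr [787. 729.] size [21. 51.] ang 58
scene oak [353. 201.] ctr [561. 112.] size [ 96. 112.] ang 81
scene oak [174. 200.] ctr [ 488. -330.] size [104. 137.] ang 58
scene oak [442. 172.] ctr [502. 362.] size [104. 127.] ang 60
scene oak [544. 116.] ctr [334. 731.] size [ 14. 131.] ang 90
scene oak [393. 116.] ctr [264. 284.] size [ 70. 129.] ang 80
scene oak [495.  84.] ctr [180. 652.] size [84. 55.] ang 81
scene oak [487.  36.] ctr [-98. 731.] size [ 15. 213.] ang 90
scene white [187. 305.] ctr [ 764. -299.] size [170.  39.] ang 0
scene white [359. 224.] ctr [612. 115.] size [ 38. 111.] ang 8
scene white [193. 211.] ctr [ 513. -288.] size [15. 69.] ang 57
scene white [353. 201.] ctr [544. 116.] size [62. 36.] ang 81
scene white [174. 200.] ctr [ 468. -336.] size [35. 74.] ang 58
scene white [329. 201.] ctr [
[... 2470 characters left out ...]
.] ang 18
side cork [130. 396.] ctr [ 271. -761.] size [86. 19.] ang 0
side cork [351. 334.] ctr [ 751. -424.] size [55. 23.] ang 88
side cork [303. 326.] ctr [ 617. -438.] size [103.  30.] ang 81
side cork [202. 281.] ctr [ 278. -381.] size [101. 102.] ang 13
side cork [270. 281.] ctr [ 473. -322.] size [104. 148.] ang 58
side cork [316. 249.] ctr [ 566. -155.] size [140. 143.] ang 16
side cork [248. 230.] ctr [ 330. -147.] size [100. 101.] ang 32
side cork [335. 190.] ctr [546. 130.] size [125. 112.] ang 81
side cork [378. 156.] ctr [655. 367.] size [105.  28.] ang 51
side cork [273. 146.] ctr [243. 324.] size [ 93. 114.] ang 35
side cork [337. 145.] ctr [489. 386.] size [112. 138.] ang 17
```

```bash
cat >> h.py <<'E'
from scipy.spatial.transform import Rotation as Rt
def tool(o=None):
    o=o or sensors.get_obs(); q=o["tcp_rot"]; return np.array(o["eef_pos"]),Rt.from_quat([q[1],q[2],q[3],q[0]])
def down(yaw):  # tool z down, tool x at world angle yaw (deg)
    a=np.radians(yaw); x=[np.cos(a),np.sin(a),0]; y=[np.sin(a),-np.cos(a),0]
    return Rt.from_matrix(np.c_[x,y,[0,0,-1]])
def delta(pos,yaw):
    """turn (tool axes, rad) from now; shift in cm in tool axes before the turn and after the turn"""
    p,R=tool(); G=down(yaw); d=np.array(pos)-p
    print("turn",(R.inv()*G).as_rotvec().round(3),"shift before",(R.inv().apply(d)/10).round(2),"after turn",(G.inv().apply(d)/10).round(2))
E
python3 - <<'E'
from h import *
p,R=tool(); c=imaging.get_calibration("wrist"); Rc=cv2.Rodrigues(np.array(c["rvec"]))[0]
o=-Rc.T@np.array(c["tvec"]).ravel()
print("yaw",np.degrees(np.arctan2(*R.as_matrix()[1::-1,0])),"cam off tool",R.inv().apply(o-p).round(1),"axes in tool\n",(R.inv().as_matrix()@Rc.T).round(3))
print(proj(c,[[485,-336,32],[566,-154,4]]))
for yw in (-32,58,148): delta([485,-336,230],yw)
E
```

```text
yaw 19.467424821686457 cam off tool [  65.1   -0.5 -141.9] axes in tool
 [[ 0.001 -0.966 -0.259]
 [ 1.     0.001 -0.   ]
 [ 0.001 -0.259  0.966]]
[[ 191.93878255 -271.95398357]
 [  -8.60429224 -477.7544068 ]]
turn [-0.002  0.001  0.898] shift before [34.53 -9.6   0.08] after turn [ 14.   -32.99   0.06]
turn [-0.001 -0.001 -0.673] shift before [34.53 -9.6   0.08] after turn [32.99 14.    0.06]
turn [-1.000e-03 -2.000e-03 -2.243e+00] shift before [34.53 -9.6   0.08] after turn [-14.    32.99   0.06]
```

View pics/wrist0.png

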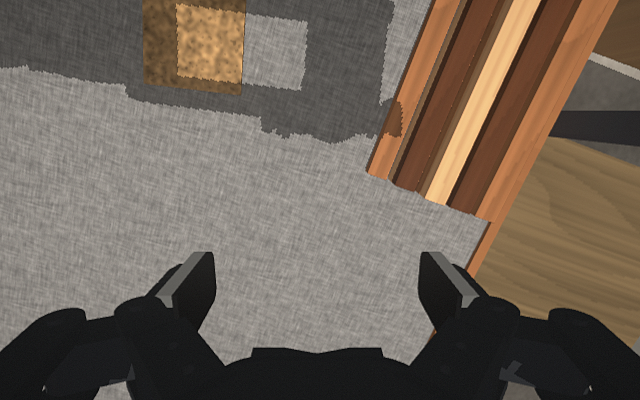

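```bash
python3 -m jog '[0,0,0,4.2,-0.8,0.5,0, 0,0,0,4.2,-0.8,0.5,0, 0,0,0,4.2,-0.8,0.5,0, 0,0,0,4.2,-0.8,0.5,0, 0,0,0,4.2,-0.8,0.5,0, 0,0,0,4.2,-0.8,0.5,0, 0,0,0,4.2,-0.8,0.5,0, 0,0,-0.135,0,0,0,0, 0,0,-0.135,0,0,0,0, 0,0,-0.135,0,0,0,0, 0,0,-0.135,0,0,0,0, 0,0,-0.133,0,0,0,0, 0,0,0,0,0,0,0, 0,0,0,0,0,0,0]' 60; cat >> h.py <<'E'
def look(tag):
    c=imaging.get_calibration("wrist"); im=imaging.grab_frame("wrist"); cv2.imwrite(f"pics/{tag}.png",im[:,:,::-1]); return im,c
E
python3 - <<'E'
from h import *
im,c=look("w1"); p,R=tool(); print(p.round(1), sensors.get_obs()["width"])
E
```

```text
t: 1.55
eef_pos: [450.0, -391.2, 196.1]
tcp_rot: [-0.0, 0.875, 0.484, -0.0]
ft_force: [-0.2, -0.5, -1.1]
width: 42.4
grip_force: 0.0
[ 450.  -391.3  196.1] 42.82079846477574
```

View pics/w1.png

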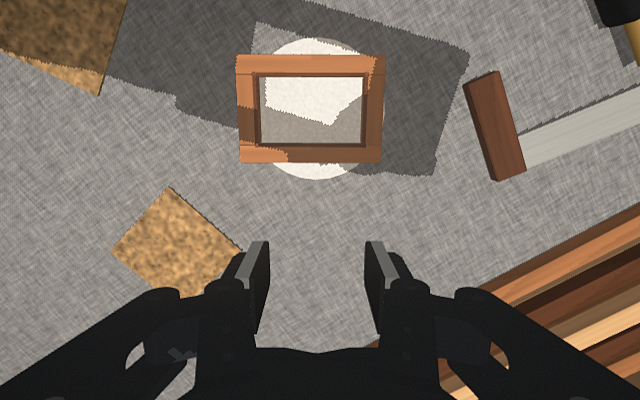

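Wrist view: the oblong frame is at about (311,109), on the round white board at about (315,110). Some of it is in shadow. Now fitting both.

```bash
cat >> h.py <<'E'
def near(im,c,k,ctr,rad,z,m=None):
    """world points of the mask k within rad (mm) of ctr"""
    m=masks(im)[k] if m is None else m
    yx=np.argwhere(cv2.morphologyEx(m,cv2.MORPH_OPEN,np.ones((3,3),np.uint8))>0)
    w=unproj(c,yx[:,::-1],z); return w[np.hypot(*(w-ctr).T)<rad].astype(np.float32)
def rect(w):
    r=cv2.minAreaRect(w); b=cv2.boxPoints(r); e=[b[1]-b[0],b[2]-b[1]]; L=[np.hypot(*v) for v in e]; v=e[int(np.argmax(L))]
    return np.round(r[0],1),"long",round(max(L),1),"short",round(min(L),1),"long axis deg",round(np.degrees(np.arctan2(v[1],v[0]))%180,1)
E
python3 - <<'E'
from h import *
im=np.ascontiguousarray(cv2.imread("pics/w1.png")[:,:,::-1]); c=imaging.get_calibration("wrist")
w=near(im,c,"oak",(485,-336),85,32); print(rect(w))
w=near(im,c,"white",(485,-336),72,4); print("board",cv2.minEnclosingCircle(w),len(w))
hs=cv2.cvtColor(im,cv2.COLOR_RGB2HSV)
print({p:hs[p[1],p[0]].tolist() for p in [(245,110),(260,65),(373,130),(262,100),(330,135),(382,125),(315,45)]})
E
```

```text
(array([ 479.2, -332.1]), 'long', np.float32(127.1), 'short', np.float32(91.0), 'long axis deg', np.float32(147.7))
board ((480.0086975097656, -336.20159912109375), 67.18238830566406) 5344
{(245, 110): [12, 131, 113], (260, 65): [12, 145, 193], (373, 130): [12, 132, 112], (262, 100): [16, 36, 162], (330, 135): [15, 35, 162], (382, 125): [13, 71, 119], (315, 45): [19, 18, 245]}
```

```bash
python3 -c "
from h import *
delta([431.9,-302.2,9],57.7)"
```

```text
turn [-0.    -0.     0.003] shift before [ 6.58 -6.27 18.71] after turn [ 6.56 -6.29 18.71]
```

```bash
python3 -m jog '[0,0,0,2.2,-2.1,4,0, 0,0,0,2.2,-2.1,4,0, 0,0,0,2.2,-2.1,4,0, 0,0,0,0,0,2,0, 0,0,0,0,0,2,0, 0,0,0,0,0,1.5,0, 0,0,0,0,0,1.2,0, 0,0,0,0,0,0,0, 0,0,0,0,0,0,0]' 60; python3 -m jog '[0,0,0,0,0,0,-1, 0,0,0,0,0,0,-1, 0,0,0,0,0,0,-1, 0,0,0,0,0,0,-1, 0,0,0,0,0,0,-1]' 60
```

```text
t: 2.5
eef_pos: [431.9, -302.7, 10.0]
tcp_rot: [0.0, 0.875, 0.485, 0.0]
ft_force: [-0.6, -0.2, 0.4]
width: 42.6
grip_force: 0.0
t: 3.0
eef_pos: [432.4, -303.1, 11.0]
tcp_rot: [0.001, 0.875, 0.485, 0.0]
ft_force: [-0.6, 0.0, 6.5]
width: 14.7
grip_force: 59.3
```

```bash
python3 -m jog '[0,0,0,0,0,-0.5,-1, 0,0,0,0,0,-1.5,-1, 0,0,0,0,0,-3,-1, 0,0,0,0,0,-3,-1, 0,0,0,3,-0.3,0,-1, 0,0,0,4.2,-0.5,0,-1, 0,0,0,4.2,-0.5,0,-1, 0,0,0,4.2,-0.5,0,-1, 0,0,0,4.2,-0.5,0,-1, 0,0,0,0,0,0,-1, 0,0,0,0,0,0,-1]' 60; python3 -c "
from h import *
delta([518.5,-124.3,12],57.7)
look('w2')
cv2.imwrite('pics/s2.png',imaging.grab_frame('scene')[100:300,100:420,::-1])"
```

```text
t: 4.1
eef_pos: [517.0, -121.2, 89.9]
tcp_rot: [-0.0, 0.874, 0.486, -0.0]
ft_force: [0.1, -1.2, -1.7]
width: 14.5
grip_force: 58.6
turn [-0.001  0.001  0.009] shift before [-0.18  0.3   7.79] after turn [-0.18  0.29  7.79]
```

View pics/w2.png

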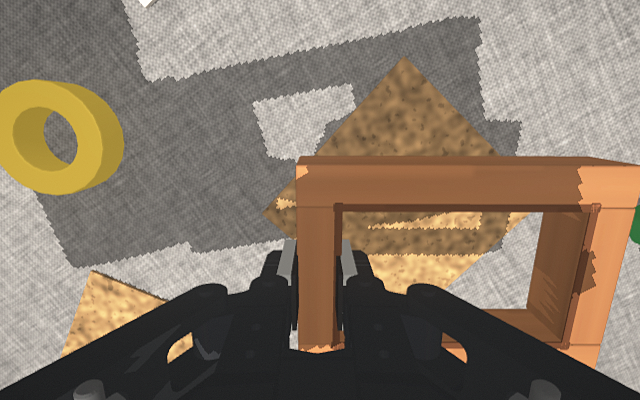

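The frame hangs level in the grip, with the mat beneath it at about (390,160). Next I'll lower it gently.

```bash
python3 -m jog '[0,0,0,-0.2,0.3,3,-1, 0,0,0,0,0,2.5,-1, 0,0,0,0,0,1.2,-1, 0,0,0,0,0,0.6,-1, 0,0,0,0,0,0.3,-1, 0,0,0,0,0,0.1,-1, 0,0,0,0,0,0,-1, 0,0,0,0,0,0,-1]' 60
```

```text
t: 5.0
eef_pos: [519.2, -125.7, 13.7]
tcp_rot: [0.001, 0.874, 0.485, 0.001]
ft_force: [-1.3, -0.1, -1.0]
width: 14.8
grip_force: 58.6
```

```bash
python3 -m jog '[0,0,0,0,0,0.1,-1, 0,0,0,0,0,0.1,-1, 0,0,0,0,0,0.1,-1, 0,0,0,0,0,0,-1, 0,0,0,0,0,0,-1]' 60
```

```text
t: 5.5
eef_pos: [518.8, -125.6, 10.9]
tcp_rot: [0.0, 0.874, 0.485, 0.0]
ft_force: [-1.7, 1.6, 7.8]
width: 14.8
grip_force: 59.9
```

```bash
python3 -m jog '[0,0,0,0,0,0,-0.5, 0,0,0,0,0,0,-0.2, 0,0,0,0,0,0,0, 0,0,0,0,0,0,0, 0,0,0,0,0,-2,0, 0,0,0,0,0,-4,0, 0,0,0,0,0,-4.5,0, 0,0,-0.149,0,0,-4.5,0, 0,0,-0.149,0,0,-3.8,0, 0,0,-0.149,0,0,0,0, 0,0,-0.149,0,0,0,0, 0,0,-0.149,0,0,0,0, 0,0,0,3.9,2,0,0, 0,0,0,3.9,2,0,0, 0,0,0,3.9,2,0,0, 0,0,0,3.9,2,0,0, 0,0,0,0,0,0,0, 0,0,0,0,0,0,0]' 60
python3 - <<'E'
from h import *
im,c=look("w3"); print(tool()[0])
o=(552,110)
print("sq frame",rect(near(im,c,"oak",o,85,32)),"board",rect(near(im,c,"white",o,100,4)))
im=imaging.grab_frame("scene"); cs=imaging.get_calibration("scene")
print("oblong on mat (scene)",rect(near(im,cs,"oak",(566,-154),90,32)))
E
```

```text
t: 7.3
eef_pos: [567.9, 43.5, 197.4]
tcp_rot: [-0.0, 0.637, 0.771, -0.001]
ft_force: [-0.5, -0.8, -0.1]
width: 42.4
grip_force: 0.0
[567.67005239  42.4680876  197.47338001]
sq frame (array([553.2, 113.3]), 'long', np.float32(99.1), 'short', np.float32(99.0), 'long axis deg', np.float32(171.5)) board (array([564.2,  99.7]), 'long', np.float32(173.5), 'short', np.float32(167.5), 'long axis deg', np.float32(24.4))
oblong on mat (scene) (array([ 574.1, -154.4]), 'long', np.float32(139.7), 'short', np.float32(102.0), 'long axis deg', np.float32(147.4))
```

View pics/w3.png

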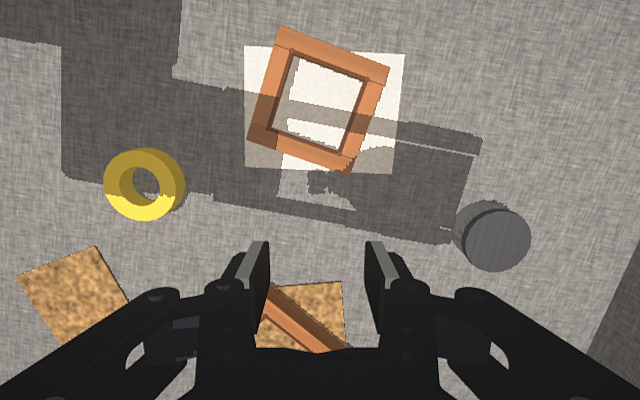

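Square frame at (320,100) is on the oblong board, whose corners are about (245,46), (405,54), (392,174) and (244,167). Tape is at (145,185), tin at (490,238). Now on to the round frame.

```bash
python3 -c "
from h import *
c=imaging.get_calibration('wrist')
b=unproj(c,[(245,46),(405,54),(392,174),(244,167)],4); print(b.round(1),[np.hypot(*(b[i]-b[i-1])).round(1) for i in range(4)],rect(b.astype(np.float32)))
"
python3 -m jog '[0,0,-0.145,0,0,0,0, 0,0,-0.145,0,0,0,0, 0,0,-0.146,0,0,0,0, 0,0,0,4,2.2,0,0, 0,0,0,4,2.2,0,0, 0,0,0,4,2.2,0,0, 0,0,0,4,2.2,0,0, 0,0,0,4,2.2,0,0, 0,0,0,3.8,2.1,0,0, 0,0,0,0,0,0,0, 0,0,0,0,0,0,0]' 60
python3 - <<'E'
from h import *
im,c=look("w4"); print(tool()[0])
w=near(im,c,"oak",(495,365),75,32); print("ring",cv2.minEnclosingCircle(w), len(w))
E
```

```text
[[479.7 150.2]
 [625.1 171. ]
 [640.6  60.1]
 [493.6  39.3]] [np.float64(111.8), np.float64(146.9), np.float64(111.9), np.float64(148.5)] (array([559.4, 105.1]), 'long', np.float32(148.7), 'short', np.float32(111.9), 'long axis deg', np.float32(8.1))
t: 8.5
eef_pos: [535.6, 311.5, 197.6]
tcp_rot: [0.0, 0.456, 0.89, -0.001]
ft_force: [-0.4, -0.1, 0.3]
width: 42.4
grip_force: 0.0
[535.76609205 310.61810817 197.6545738 ]
ring ((494.0580749511719, 367.2605285644531), 55.10737991333008) 6395
```

View pics/w4.png

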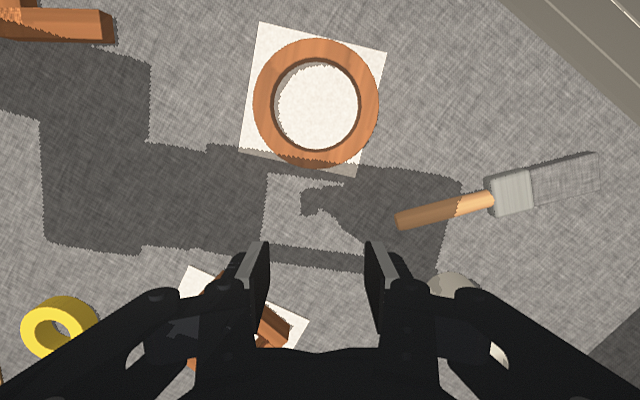

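Ring is at (316,102) on the square board, with corners about (260,22), (387,52), (356,178) and (239,150). The bottle peeks out at (455,285).

```bash
python3 -c "
from h import *
c=imaging.get_calibration('wrist')
b=unproj(c,[(260,22),(387,52),(356,178),(239,150)],4); print(b.round(1),[np.hypot(*(b[i]-b[i-1])).round(1) for i in range(4)],rect(b.astype(np.float32)))
p,R=tool(); m=R.as_matrix(); yaw=np.degrees(np.arctan2(m[1,0],m[0,0])); print(yaw)
t=np.array([494.1,367.3])-48*m[:2,1]; print(t); delta([*t,10],yaw)
cs=imaging.get_calibration('scene'); print('bottle',unproj(cs,[(444,258)],0), unproj(cs,[(454,218)],150))
"
```

```text
[[410.8 396.7]
 [519.3 443.9]
 [567.7 333.8]
 [456.9 288.7]] [np.float64(117.4), np.float64(118.2), np.float64(120.2), np.float64(119.7)] (array([488.9, 365.1]), 'long', np.float32(120.2), 'short', np.float32(119.6), 'long axis deg', np.float32(113.5))
125.644759056021
[455.09300592 339.32767684]
turn [-0.001  0.001 -0.   ] shift before [ 7.05 -4.86 18.77] after turn [ 7.03 -4.88 18.77]
bottle [[739.73107889 293.10961311]] [[732.5856593  283.36838713]]
```

```bash
python3 -m jog '[0,0,0,2.35,-1.6,4,0, 0,0,0,2.35,-1.6,4,0, 0,0,0,2.35,-1.6,4,0, 0,0,0,0,0,2,0, 0,0,0,0,0,2,0, 0,0,0,0,0,1.5,0, 0,0,0,0,0,1.1,0, 0,0,0,0,0,0,0, 0,0,0,0,0,0,0, 0,0,0,0,0,0,-1, 0,0,0,0,0,0,-1, 0,0,0,0,0,0,-1, 0,0,0,0,0,0,-1, 0,0,0,0,0,0,-1]' 60
```

```text
t: 9.95
eef_pos: [456.3, 341.7, 13.1]
tcp_rot: [0.001, 0.456, 0.89, 0.001]
ft_force: [0.6, -2.0, 5.1]
width: 16.0
grip_force: 61.4
```

```bash
python3 -m jog '[0,0,0,0,0,-0.5,-1, 0,0,0,0,0,-1.5,-1, 0,0,0,0,0,-3,-1, 0,0,0.137,0,0,-4,-1, 0,0,0.137,0,0,-4,-1, 0,0,0.137,0,0,-2,-1, 0,0,0.137,0,0,0,-1, 0,0,0.137,0,0,0,-1, 0,0,0.137,0,0,0,-1, 0,0,0.137,0,0,0,-1, 0,0,0.137,0,0,0,-1, 0,0,0.137,0,0,0,-1, 0,0,0,-2,1.3,0,-1, 0,0,0,-3.8,2.5,0,-1, 0,0,0,-3.8,2.5,0,-1, 0,0,0,-3.8,2.5,0,-1, 0,0,0,-3.8,2.5,0,-1]' 60
python3 -c "
from h import *
im,c=look('w5'); p,R=tool(); m=R.as_matrix(); print(p,np.degrees(np.arctan2(m[1,0],m[0,0])),m[:,2])
im=imaging.grab_frame('scene'); cs=imaging.get_calibration('scene'); print(sensors.get_obs()['width'])
"
```

```text
t: 11.65
eef_pos: [448.9, 134.6, 162.0]
tcp_rot: [-0.0, 0.887, 0.463, -0.0]
ft_force: [1.3, -0.2, -1.3]
width: 15.8
grip_force: 61.4
[447.58179611 127.95772074 161.65920195] 54.99491069086895 [-0.00239346 -0.006223   -0.99997777]
15.387471455236636
```

View pics/w5.png

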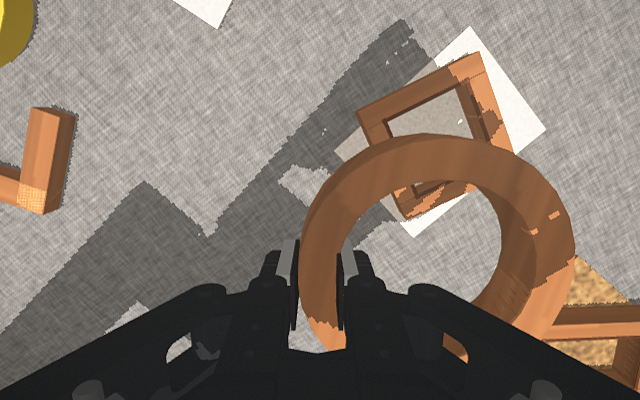

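```bash
python3 - <<'E'
from h import *
from scipy.optimize import least_squares
im=np.ascontiguousarray(cv2.imread("pics/w5.png")[:,:,::-1]); c=imaging.get_calibration("wrist"); p,R=tool()
pts=[(300,240),(321,190),(360,155),(437,134),(500,148),(540,175),(575,240)]
w=unproj(c,pts,p[2]+19)
f=least_squares(lambda v:np.hypot(*(w-v[:2]).T)-v[2],[*(p[:2]+40),56])
print(f.x,f.fun.round(1)); off=R.inv().apply([*(f.x[:2]-p[:2]),0]); print("offset in tool",off)
G=down(55); delta([*(np.array([480,-336.2])-G.apply([0,46.8,0])[:2]),165],55)
E
```

```text
[485.96575685 106.6544043   55.57927217] [-1.2  0.8  1.1  0.1 -1.  -0.8  1. ]
offset in tool [ 1.81020946e+00  4.51517267e+01 -1.88914592e-02]
turn [-0.     0.003 -0.004] shift before [-36.36  24.89  -0.22] after turn [-36.46  24.75  -0.33]
```

```bash
python3 -m jog '[0,0,0,-4.1,2.8,0,-1, 0,0,0,-4.1,2.8,0,-1, 0,0,0,-4.1,2.8,0,-1, 0,0,0,-4.1,2.8,0,-1, 0,0,0,-4.1,2.8,0,-1, 0,0,0,-4.1,2.8,0,-1, 0,0,0,-4.1,2.8,0,-1, 0,0,0,-4.1,2.8,0,-1, 0,0,0,-2.5,1.8,0,-1, 0,0,0,-1.2,0.8,0,-1, 0,0,0,0,0,3,-1, 0,0,0,0,0,4,-1, 0,0,0,0,0,2,-1, 0,0,0,0,0,0,-1, 0,0,0,0,0,0,-1]' 60
python3 -c "
from h import *
G=down(55); im,c=look('w6'); delta([*(np.array([480,-336.2])-G.apply([1,45.7,0])[:2]),13],55); p,R=tool(); print(p)
w=near(im,c,'white',(480,-336),75,4); print(len(w),w.mean(0),cv2.minEnclosingCircle(w))
"
```

```text
t: 13.25
eef_pos: [445.8, -305.5, 72.0]
tcp_rot: [-0.001, 0.887, 0.463, -0.0]
ft_force: [1.3, 0.0, -1.5]
width: 15.4
grip_force: 61.8
turn [ 0.001 -0.     0.002] shift before [-0.63 -0.12  5.98] after turn [-0.63 -0.11  5.98]
[ 446.47581144 -306.25955409   72.80420165]
16649 [ 491.6838 -338.5745] ((479.99688720703125, -335.982666015625), 74.97837829589844)
```

View pics/w6.png

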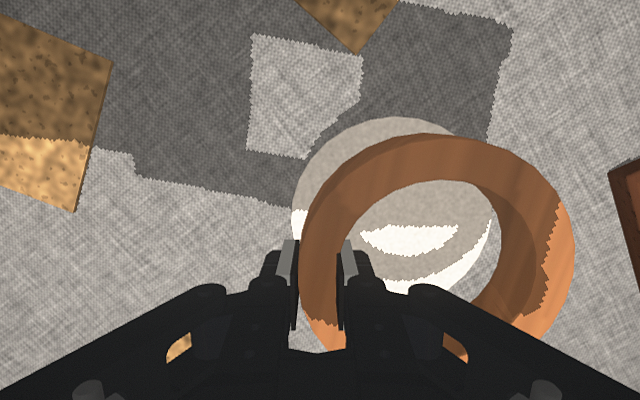

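Ring is held at (435,240) above the round board, whose upper-left rim shows near (300,180). I'll shift it −6 mm in x and lower it.

```bash
python3 -m jog '[0,0,0,-0.6,-0.1,2,-1, 0,0,0,0,0,2,-1, 0,0,0,0,0,1,-1, 0,0,0,0,0,0.5,-1, 0,0,0,0,0,0.2,-1, 0,0,0,0,0,0.1,-1, 0,0,0,0,0,0,-1, 0,0,0,0,0,0,-1]' 60
```

```text
t: 14.1
eef_pos: [441.6, -311.2, 14.5]
tcp_rot: [0.001, 0.887, 0.462, 0.0]
ft_force: [0.5, -0.1, -1.2]
width: 15.4
grip_force: 61.7
```

```bash
python3 -m jog '[0,0,0,0,0,0.1,-1, 0,0,0,0,0,0.1,-1, 0,0,0,0,0,0,-1, 0,0,0,0,0,0,-1]' 60
```

```text
t: 14.5
eef_pos: [441.6, -311.2, 13.1]
tcp_rot: [0.001, 0.887, 0.462, 0.0]
ft_force: [-1.6, 1.1, 7.9]
width: 15.4
grip_force: 62.8
```

```bash
python3 -m jog '[0,0,0,0,0,0,-0.5, 0,0,0,0,0,0,-0.2, 0,0,0,0,0,0,0, 0,0,0,0,0,0,0, 0,0,0,0,0,-2,0, 0,0,0,0,0,-4,0, 0,0,0,0,0,-4,0, 0,0,0,-3,2.2,-4,0, 0,0,0,-3.5,2.3,-4,0, 0,0,0,0,0,0,0, 0,0,0,0,0,0,0]' 60
python3 - <<'E'
from h import *
im,c=look("w7"); print(tool()[0])
print("ring",cv2.minEnclosingCircle(near(im,c,"oak",(480,-336),72,32)))
E
```

```text
t: 15.6
eef_pos: [441.1, -381.9, 183.7]
tcp_rot: [0.001, 0.887, 0.461, 0.0]
ft_force: [0.1, 0.6, -0.7]
width: 42.9
grip_force: 0.0
[ 440.15073209 -380.2537539   182.23289384]
ring ((480.3426208496094, -337.5050048828125), 55.14286804199219)
```

View pics/w7.png

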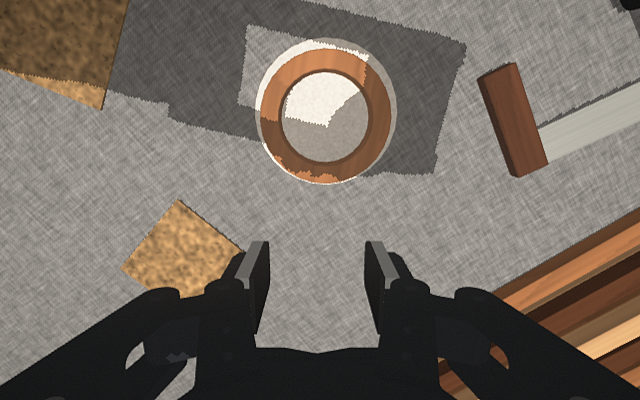

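```bash
python3 - <<'E'
from h import *
c=imaging.get_calibration("wrist")
im=np.ascontiguousarray(cv2.imread("pics/w7.png")[:,:,::-1])
w=unproj(c,[(255,112),(397,112),(327,38),(327,185)],4); print(w.round(1),w[:2].mean(0),w[2:].mean(0),np.hypot(*(w[0]-w[1])),np.hypot(*(w[2]-w[3])))
w=unproj(c,[(259.5,116),(391.5,116),(326,48.5),(326,184)],32); print(w[:2].mean(0),w[2:].mean(0),np.hypot(*(w[0]-w[1])),np.hypot(*(w[2]-w[3])))
cv2.imwrite("pics/w7c.png",cv2.resize(im[20:205,235:420,::-1],None,fx=3.2,fy=3.2,interpolation=cv2.INTER_CUBIC))
E
```

```text
[[ 429.8 -294.6]
 [ 536.4 -369. ]
 [ 519.  -281.1]
 [ 445.2 -388.6]] [ 483.10379166 -331.79215183] [ 482.13760633 -334.87784628] 129.96694371413466 130.40801614752877
[ 480.42559472 -333.77234269] [ 479.11182436 -336.47066255] 110.57702433459968 110.41973421665809
```

View pics/w7c.png

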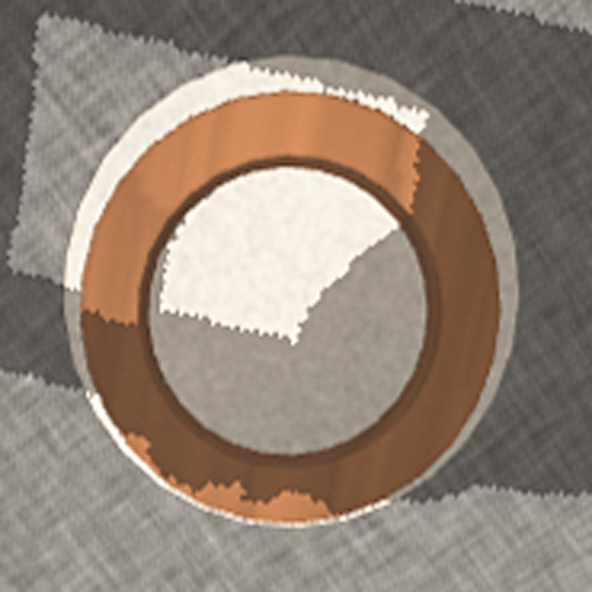

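Ring sits about 3 mm off the centre of its board, well within 10 mm. Now the square frame.

```bash
python3 -m jog '[0,0,-0.116,0,0,0,0, 0,0,-0.116,0,0,0,0, 0,0,-0.116,0,0,0,0, 0,0,-0.116,0,0,0,0, 0,0,0,2.2,0,0,0, 0,0,0,4.4,0,0,0, 0,0,0,4.4,0,0,0, 0,0,0,4.4,0,0,0, 0,0,0,4.4,0,0,0, 0,0,0,4.4,0,0,0, 0,0,0,4.4,0,0,0, 0,0,0,4.4,0,0,0, 0,0,0,4.4,0,0,0, 0,0,0,4.4,0,0,0, 0,0,0,4.4,0,0,0, 0,0,0,2.2,0,0,0, 0,0,0,0,0,0,0, 0,0,0,0,0,0,0]' 60
python3 -c "
from h import *
delta([511.7,119.5,11],81.5)"
```

```text
t: 17.45
eef_pos: [509.1, 98.3, 181.3]
tcp_rot: [-0.001, 0.756, 0.655, -0.002]
ft_force: [-0.7, -0.2, -0.6]
width: 42.7
grip_force: 0.0
turn [-0.004  0.002  0.005] shift before [ 2.16  0.02 17.03] after turn [ 2.13 -0.06 17.03]
```

```bash
python3 -m jog '[0,0,0,1,0,4,0, 0,0,0,1.1,0,4,0, 0,0,0,0,0,3,0, 0,0,0,0,0,2,0, 0,0,0,0,0,2,0, 0,0,0,0,0,1.2,0, 0,0,0,0,0,0.8,0, 0,0,0,0,0,0,0, 0,0,0,0,0,0,0]' 60;  python3 -m jog '[0,0,0,0,0,0,-1, 0,0,0,0,0,0,-1, 0,0,0,0,0,0,-1, 0,0,0,0,0,0,-1, 0,0,0,0,0,0,-1]' 60
```

```text
t: 18.35
eef_pos: [514.8, 118.3, 13.5]
tcp_rot: [0.0, 0.757, 0.653, 0.0]
ft_force: [-0.7, 0.6, 0.4]
width: 42.6
grip_force: 0.0
t: 18.85
eef_pos: [515.1, 118.7, 14.1]
tcp_rot: [0.001, 0.757, 0.654, 0.001]
ft_force: [-0.4, -0.5, 6.1]
width: 14.1
grip_force: 60.6
```

```bash
python3 -m jog '[0,0,0,0,0,-0.5,-1, 0,0,0,0,0,-1.5,-1, 0,0,0,0,0,-3,-1, 0,0,-0.14,0,0,-2.5,-1, 0,0,-0.14,0,0,-2.5,-1, 0,0,-0.14,0,0,0,-1, 0,0,-0.139,0,0,0,-1, 0,0,0,2.5,0.3,0,-1, 0,0,0,4.2,0.6,0,-1, 0,0,0,4.2,0.6,0,-1, 0,0,0,4.2,0.6,0,-1, 0,0,0,4.2,0.6,0,-1, 0,0,0,4.2,0.5,0,-1, 0,0,0,0,0,2,-1, 0,0,0,0,0,1.5,-1, 0,0,0,0,0,0,-1, 0,0,0,0,0,0,-1]' 60
python3 -c "
from h import *
im,c=look('w8'); delta([450.4,348.3,14],113.5); p,R=tool(); print(p)
"
```

```text
t: 20.55
eef_pos: [449.1, 346.4, 78.0]
tcp_rot: [-0.0, 0.547, 0.837, -0.0]
ft_force: [0.1, -0.2, 0.0]
width: 14.8
grip_force: 59.7
turn [ 0.    -0.     0.003] shift before [0.13 0.13 6.46] after turn [0.13 0.13 6.46]
[449.67295862 346.59979988  78.55007745]
```

View pics/w8.png

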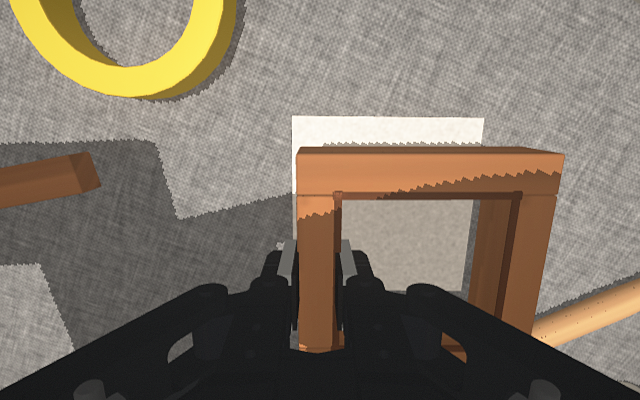

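```bash
python3 - <<'E'
from h import *
c=imaging.get_calibration("wrist"); p,R=tool()
b=unproj(c,[(292,116),(484,118)],4); f=unproj(c,[(297,155),(564,155)],p[2]-14+32)
for w in (b,f):
    l=[R.inv().apply([*(v-p[:2]),0])[:2].round(1) for v in w]; print(l,np.hypot(*(w[1]-w[0])).round(1), "mid",np.round((l[0]+l[1])/2,1), "world ang",np.degrees(np.arctan2(*(w[1]-w[0])[::-1])).round(1))
E
```

```text
[array([ 62.6, -15.4]), array([ 61.6, 103.9])] 119.4 mid [62.1 44.2] world ang 23.1
[array([50.1, -7.4]), array([50.3, 90.4])] 97.7 mid [50.2 41.5] world ang 23.7
```

The square board's far corners are at (292,116) and (484,118), and the frame's far edge runs along row 155. The frame needs about +2 mm in x and y, then lowering.

```bash
python3 -m jog '[0,0,0,0.2,0.2,2,-1, 0,0,0,0,0,2,-1, 0,0,0,0,0,1.3,-1, 0,0,0,0,0,0.6,-1, 0,0,0,0,0,0.3,-1, 0,0,0,0,0,0.1,-1, 0,0,0,0,0,0,-1, 0,0,0,0,0,0,-1]' 60
```

```text
t: 21.4
eef_pos: [450.9, 349.5, 15.7]
tcp_rot: [0.0, 0.547, 0.837, 0.001]
ft_force: [0.4, -0.2, -0.5]
width: 14.7
grip_force: 59.7
```

```bash
python3 -m jog '[0,0,0,0,0,0.1,-1, 0,0,0,0,0,0.1,-1, 0,0,0,0,0,0,-1, 0,0,0,0,0,0,-1]' 60
```

```text
t: 21.8
eef_pos: [450.8, 349.5, 14.2]
tcp_rot: [0.0, 0.547, 0.837, 0.001]
ft_force: [-1.6, -0.7, 6.1]
width: 14.8
grip_force: 60.7
```

```bash
python3 -m jog '[0,0,0,0,0,0,-0.5, 0,0,0,0,0,0,-0.2, 0,0,0,0,0,0,0, 0,0,0,0,0,0,0, 0,0,0,0,0,-2,0, 0,0,0,0,0,-4,0, 0,0,0,0,0,-4,0, 0,0,0,-3.3,2,-4,0, 0,0,0,-3.4,2.1,-4,0, 0,0,0,0,0,0,0, 0,0,0,0,0,0,0, 0,0,0,0,0,0,0]' 60
python3 - <<'E'
from h import *
im,c=look("w9"); print(tool()[0])
print("sq",rect(near(im,c,"oak",(489,365),80,32)))
cv2.imwrite("pics/w9c.png",cv2.resize(im[10:210,220:420,::-1],None,fx=3,fy=3,interpolation=cv2.INTER_CUBIC))
E
```

```text
t: 23.0
eef_pos: [506.2, 308.8, 182.9]
tcp_rot: [-0.001, 0.547, 0.837, -0.001]
ft_force: [-0.8, -0.3, -0.7]
width: 42.6
grip_force: 0.0
[505.83799155 308.89285161 182.55298845]
sq (array([488.8, 366.9]), 'long', np.float32(98.8), 'short', np.float32(97.8), 'long axis deg', np.float32(23.7))
```

View pics/w9c.png

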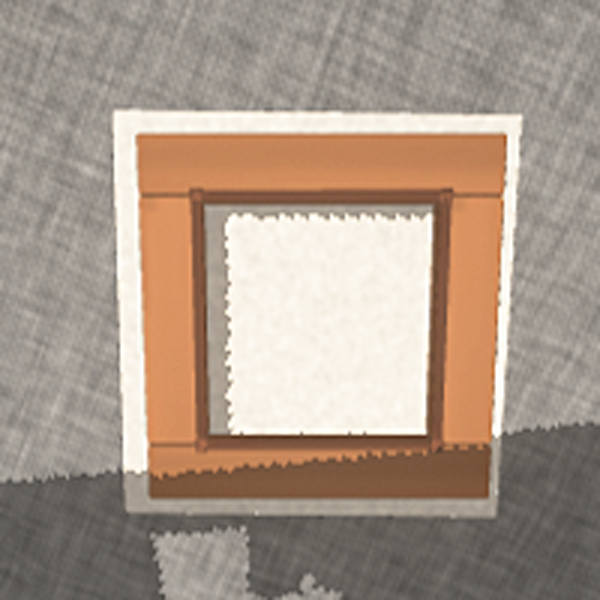

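Square frame is centred with an even border, at crop (320,315). Back to the parked oblong frame.

```bash
python3 -m jog '[0,0,0.138,0,0,0,0, 0,0,0.138,0,0,0,0, 0,0,0.138,0,0,0,0, 0,0,0.138,0,0,0,0, 0,0,0.138,0,0,0,0, 0,0,0.138,0,0,0,0, 0,0,0.141,0,0,0,0, 0,0,0,-2,1.3,0,0, 0,0,0,-4,2.7,0,0, 0,0,0,-4,2.7,0,0, 0,0,0,-4,2.7,0,0, 0,0,0,-4,2.7,0,0, 0,0,0,-4,2.7,0,0, 0,0,0,-4,2.7,0,0, 0,0,0,-4,2.7,0,0, 0,0,0,-4,2.6,0,0, 0,0,0,-2,1.3,0,0, 0,0,0,0,0,0,0, 0,0,0,0,0,0,0]' 60
python3 - <<'E'
from h import *
delta([518.8,-125.6,11],58)
im=imaging.grab_frame("side"); c=imaging.get_calibration("side"); 
print("oblong from side",rect(near(im,c,"oak",(566,-155),90,32)))
E
```

```text
t: 24.95
eef_pos: [521.4, -122.8, 183.0]
tcp_rot: [-0.002, 0.874, 0.486, -0.001]
ft_force: [0.8, 0.7, -1.1]
width: 42.7
grip_force: 0.0
turn [-0.004  0.     0.002] shift before [-3.70e-01 -1.00e-02  1.72e+01] after turn [-0.38 -0.07 17.2 ]
oblong from side (array([ 567.2, -165.4]), 'long', np.float32(145.9), 'short', np.float32(103.2), 'long axis deg', np.float32(147.3))
```

```bash
python3 -m jog '[0,0,0,-0.4,0,4,0, 0,0,0,0,0,4,0, 0,0,0,0,0,3,0, 0,0,0,0,0,2,0, 0,0,0,0,0,2,0, 0,0,0,0,0,1.2,0, 0,0,0,0,0,0.8,0, 0,0,0,0,0,0,0, 0,0,0,0,0,0,0]' 60;  python3 -m jog '[0,0,0,0,0,0,-1, 0,0,0,0,0,0,-1, 0,0,0,0,0,0,-1, 0,0,0,0,0,0,-1, 0,0,0,0,0,0,-1]' 60; python3 -c "
from h import *
G=down(98.1); t=np.array([559.4,105.1])-G.apply([0,55.7,0])[:2]; print(t); delta([*t,90],98.1)"
```

```text
t: 25.9
eef_pos: [521.0, -126.9, 14.9]
tcp_rot: [0.0, 0.874, 0.486, 0.0]
ft_force: [-0.1, -0.2, 0.1]
width: 43.0
grip_force: 0.0
t: 26.4
eef_pos: [521.1, -127.4, 15.5]
tcp_rot: [0.001, 0.874, 0.486, 0.001]
ft_force: [-0.5, 0.8, 6.6]
width: 14.5
grip_force: 61.0
[504.25568227  97.25180138]
turn [ 0.002  0.    -0.698] shift before [ 18.19 -13.29  -7.46] after turn [22.48  1.49 -7.45]
```

```bash
python3 -m jog '[0,0,0,0,0,-0.5,-1, 0,0,0,0,0,-1.5,-1, 0,0,0,0,0,-3,-1, 0,0,-0.14,0,0,-2,-1, 0,0,-0.14,0,0,-2,-1, 0,0,-0.14,0,0,0,-1, 0,0,-0.14,0,0,0,-1, 0,0,-0.138,0,0,0,-1, 0,0,0,2.5,0.2,0,-1, 0,0,0,4,0.3,0,-1, 0,0,0,4,0.3,0,-1, 0,0,0,4,0.3,0,-1, 0,0,0,4,0.2,0,-1, 0,0,0,4,0.2,0,-1, 0,0,0,0,0,1.5,-1, 0,0,0,0,0,1.3,-1, 0,0,0,0,0,0,-1, 0,0,0,0,0,0,-1]' 60
python3 -c "
from h import *
im,c=look('w10'); delta([504.3,97.3,15],98.1); p,R=tool(); print(p)
"
```

```text
t: 28.2
eef_pos: [503.2, 97.6, 76.4]
tcp_rot: [-0.0, 0.655, 0.755, -0.0]
ft_force: [-0.5, -0.6, -1.2]
width: 15.0
grip_force: 60.1
turn [0. 0. 0.] shift before [-0.02  0.06  6.18] after turn [-0.02  0.06  6.18]
[503.69493716  97.45651249  76.78334385]
```

View pics/w10.png

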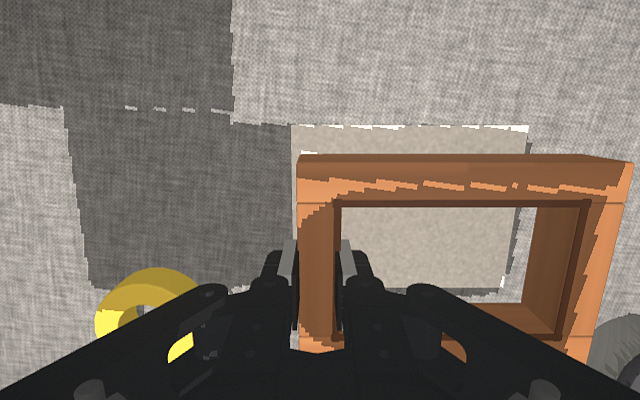

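```bash
python3 - <<'E'
from h import *
c=imaging.get_calibration("wrist"); p,R=tool()
b=unproj(c,[(290,124),(528,126)],4); f=unproj(c,[(297,163),(634,163)],p[2]-15+32)
for w in (b,f):
    l=[R.inv().apply([*(v-p[:2]),0])[:2].round(1) for v in w]; print(l,np.hypot(*(w[1]-w[0])).round(1), "mid",np.round((l[0]+l[1])/2,1), "world ang",np.degrees(np.arctan2(*(w[1]-w[0])[::-1])).round(1))
E
```

```text
[array([ 57.8, -16.8]), array([ 56.7, 130.8])] 147.6 mid [57.2 57. ] world ang 7.7
[array([47. , -7.6]), array([ 47.1, 117.5])] 125.1 mid [47. 55.] world ang 8.2
```

```bash
python3 -m jog '[0,0,0,0,0.1,2,-1, 0,0,0,0,0,2,-1, 0,0,0,0,0,1.2,-1, 0,0,0,0,0,0.5,-1, 0,0,0,0,0,0.2,-1, 0,0,0,0,0,0.1,-1, 0,0,0,0,0,0,-1, 0,0,0,0,0,0,-1]' 60
```

```text
t: 29.05
eef_pos: [505.0, 97.9, 17.0]
tcp_rot: [0.0, 0.655, 0.755, 0.0]
ft_force: [-0.1, 0.1, -1.0]
width: 14.4
grip_force: 60.0
```

```bash
python3 -m jog '[0,0,0,0,0,0.1,-1, 0,0,0,0,0,0.1,-1, 0,0,0,0,0,0,-1, 0,0,0,0,0,0,-1]' 60
```

```text
t: 29.45
eef_pos: [504.9, 97.9, 15.5]
tcp_rot: [0.0, 0.655, 0.756, 0.0]
ft_force: [-1.7, -0.2, 7.4]
width: 14.4
grip_force: 61.3
```

Contact made. Release, lift, and check from above.

```bash
python3 -m jog '[0,0,0,0,0,0,-0.5, 0,0,0,0,0,0,-0.2, 0,0,0,0,0,0,0, 0,0,0,0,0,0,0, 0,0,0,0,0,-2,0, 0,0,0,0,0,-4,0, 0,0,0,0,0,-4,0, 0,0,0,-3.3,2.5,-4,0, 0,0,0,-3.4,2.8,-4,0, 0,0,0,0,0,0,0, 0,0,0,0,0,0,0, 0,0,0,0,0,0,0]' 60
python3 - <<'E'
from h import *
im,c=look("w11"); print(tool()[0])
print("oblong",rect(near(im,c,"oak",(559,105),90,32)))
cv2.imwrite("pics/w11c.png",cv2.resize(im[10:210,220:420,::-1],None,fx=3,fy=3,interpolation=cv2.INTER_CUBIC))
cv2.imwrite("pics/side_end.png",imaging.grab_frame("side")[:,:,::-1])
E
```

```text
t: 30.65
eef_pos: [555.4, 47.9, 181.4]
tcp_rot: [-0.001, 0.655, 0.755, -0.001]
ft_force: [-0.2, -0.4, 0.3]
width: 42.5
grip_force: 0.0
[555.18704054  48.02932104 181.08081582]
oblong (array([559.7, 107.2]), 'long', np.float32(126.6), 'short', np.float32(89.6), 'long axis deg', np.float32(8.2))
```

View pics/w11c.png

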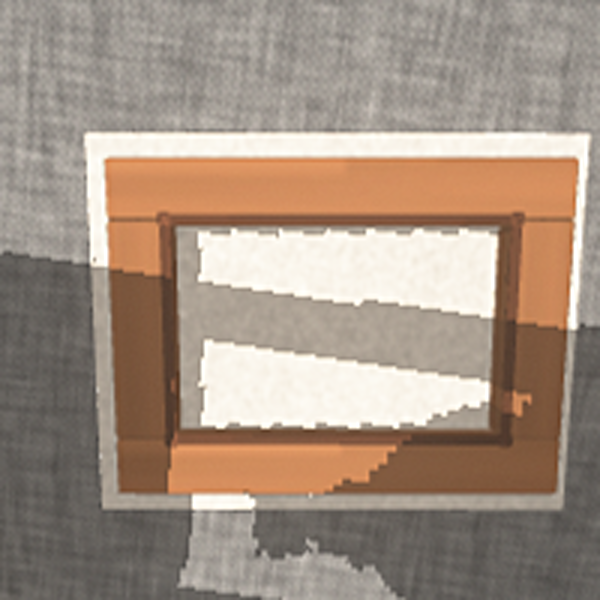

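View pics/side_end.png

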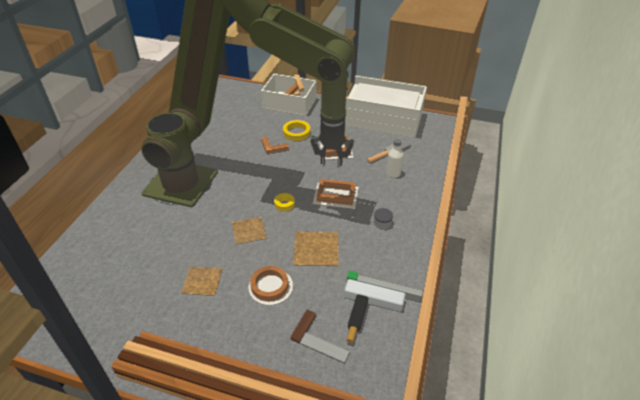

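Oblong frame is centred and aligned, at crop (335,325). In the side view the ring lies inside the round board at (270,285), the mat is free at (316,249), and the bystanders have not moved. Handing in.

```bash
python3 -c "
from workcell import ctrl
print(ctrl.sign_off())"
```

```text
the job is handed in; nothing more can be done
None
```

I handed the job in at about 31 s (sign-off returned no verdict): each frame is flat and released on its own board, within about 4 mm of centre as measured, the oblong frame was parked on the cork mat and taken off again, and the tape roll, nail tin and glue bottle look unmoved.

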